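# Pin back the sprung tension wheel of a lab shaker

### The job

The shaker's drive bay is open for a belt change: take the locking pin (tall square head) from its holder, put it into the slot of the sprung tension wheel and, with the pin, turn the wheel counter-clockwise against its spring, feeling for the hidden locking slot below. Let the pin down through it fully home, so that it stands upright and alone keeps the wheel wound back, and let go. Do not force the pin against the mechanism, and leave the plug and the other things on the bench where they are.

Things in the scene. Friction and masses are not known exactly. Their poses are not given: they have to be found in the camera images.
- base: Fixed drive bay: white plate 270 x 180 mm, 20 mm thick, with a wall 55 mm high along its far edge, a small fixed pulley (54 mm across, to 60 mm high) and a grey box beside it. Origin on the bench directly below the wheel's pivot; z up, x towards the pulley end (plate from x = -90 to +180 mm, y = -90 to +90 mm). Upright, placed at different positions and yaws.
- wheel_hub (a point): Centre of the tension wheel on its upright pivot axis, at the height of the wheel's top face, 52 mm above the bench. The wheel is a horizontal aluminium disc 164 mm across and 14 mm thick (38 to 52 mm above the bench) with a hub bolt 11 mm high and, 45 mm from the axis opposite the slot, a roller 36 mm across and 23 mm high. Its x axis points to the slot.
- wheel_slot (a point): Centre of the slot in the wheel, at the wheel's top face, 55 mm from the pivot axis. The slot goes right through, 20 mm long along the radius (its x axis) and 11.5 mm wide across it, framed by a dark steel plate flush with the top face. Under the wheel (2 mm gap) lies a fixed flat ring whose top is 36 mm above the bench and on which the pin's foot slides; its one radial locking slot, 12 x 20 mm and 16 mm deep, is out of sight.
- wheel (a joint): Angle of the wheel (rad), 0 at rest against its stop; grows counter-clockwise seen from above; end stop at 1.15. A spring pulls it back to 0: about 4.5 N at the slot at 0, 8 N at 0.8 rad. The locking slot lines up with the wheel slot at some angle between 0.55 and 0.95, different each time and to be found by feel.
- pin: Locking pin, standing in one of the holder's two holes: upright round steel shank of 10 mm diameter and 30 mm length with a chamfered foot (3 mm), and above it a black head 20 x 20 mm square and 40 mm tall. Origin at the centre of the foot, z up the pin (head from 30 to 70 mm), x and y square to the head's faces. 50 to 85 g. Fully home its head rests on the wheel and its foot is 22 mm above the bench.
- pin_tip (a point): Centre of the locking pin's foot (the origin of pin). Pressing the pin on any part of the mechanism with more than 50 N damages it (all its contacts added up, the spring's side load included).
- plug: Decoy to be left in place: a short plug with a low round black head, 28 mm across and 18 mm high, in the holder's other hole. Origin at its foot.
- holder: Fixed grey plastic block 70 x 130 mm, 40 mm high, with two upright holes of about 12.5 mm, 34 mm deep, at y = -35 and +35 mm. Origin under its centre. The pin's head rests on its top; which hole holds the pin varies. At the start the pin's x axis is within 0.3 rad of the holder's x axis, which runs across the row of holes.
- reagent: Bystander: brown bottle with blue cap, 68 mm across, 160 mm tall; origin under its centre.
- jar: Bystander: white jar 60 mm across, 75 mm tall; origin under its centre.
- screwdriver: Bystander: screwdriver 190 mm long lying along its x axis.
- slidebox: Bystander: clear open box 100 x 70 mm, 35 mm high; origin under its centre.
- pulley: Bystander: loose aluminium pulley ring 48 mm across, 18 mm high; origin under its centre.
- dish: Bystander: white dish 70 mm across, 22 mm high; origin under its centre.

How it is judged:
On the way, in this order (a step that is already met when the one before it is completed fails the run):
1. the pin's foot is in the wheel's slot, at least 4 mm below its top face (horizontal distance between pin_tip and wheel_slot below 0.008 m and z of pin_tip in the frame of base below 0.048 m), for 0.1 s.
2. the wheel is turned beyond 0.45 rad with the pin in its slot (all of step 1 and value of joint wheel above 0.45 rad), for 0.1 s.
At the end, for the whole second after the job is handed in: The pin is through the wheel's slot and down in the locking slot, its foot less than 27 mm above the bench (22 mm is fully home), tilted less than 0.14 rad and at rest; the wheel is kept beyond 0.48 rad (horizontal distance between pin_tip and wheel_slot below 0.008 m and z of pin_tip in the frame of base below 0.027 m and value of joint wheel above 0.48 rad and angle between pin's own z axis and vertical below 0.14 rad and linear speed of pin below 0.02 m/s); the robot touches nothing.
It fails at once if the pin is pressed on the drive mechanism with more than 50 N (contact force between pin and base above 50 N).
It fails at once if a bystander or the plug is moved more than 25 mm (distance of any of reagent, jar, screwdriver, slidebox, pulley, dish, plug from where it was at the start of the episode above 0.025 m).
It also fails if it takes over 61 s, if anything falls off the work surface, if the arm or the gripper's body presses on something with over 40 N, if the wrist force passes 120 N, or if a joint passes its speed limit or range.

### The arm

A 6-joint arm with a two-finger parallel gripper is mounted at the origin on the work surface. World frame = base frame: x ahead of the robot, y to its left, z up, the work surface at z = 0. Lengths are in m, angles in rad, forces in N, time in s.
With the tool pointing down it reaches from about 0.375 to 0.925 m from the base axis. Payload 5.7 kg.
Tool frame: the origin (TCP) lies midway between the tips of the shut fingers; the grasp point (between the pads) lies 19 mm behind it; x points along the fingers, z is the direction in which the jaws open and shut, and the axes are right-handed (so a half turn about x gives the same grasp; the last joint's range is limited). The gripper opens to 88 mm and grips with 3 to 60 N. Pads are 20 mm wide; open, the fingers measure 115 mm over their backs; the gripper's body (75 mm by 178 mm) begins 61 mm behind the grasp point.
Start: joints at [1.037, 0.359, 1.51, -0, 1.272, -0.115], TCP at [0.244, 0.548, 0.223] pointing down, gripper open.
Joint ranges: [-2.97, 2.97], [-1.01, 2.36], [0.21, 2.38], [-0.96, 4.11], [0.2, 2.71], [-2.98, 2.98]. Speed limits (rad/s): [2.39, 2.39, 3.14, 3.14, 3.14, 3.14].

### API

Orientations are given as a 3x3 rotation matrix whose columns are the frame's x, y, z axes.
In Python, from bench import bot gives the robot as it stands.
- The arm moves only by the shell command python3 -m inch 'ROWS' [FORCE]. ROWS is JSON, a list of rows, each an object of numbers: "tx", "ty", "tz": the shift along the tool's x, y, z in units of 50 mm (1.0 is 50 mm); "spin": the turn about the tool's x in units of 8 degrees (1.0 is 8 degrees); "claw": the finger opening in mm, from 0 to 87.8. In form: [{"tx": .., "ty": .., "tz": .., "spin": .., "claw": ..}, ...]. A call has 1 to 5 rows; each row shifts and turns the pose as measured when the row begins, along the tool's axes as they then stand; what a row does not reach is not made up. A row lasts 1/10 s, in which the tool goes at most 50 mm and 8.59 degrees, less where a joint would pass 70% of its speed; a pose out of reach is approached as far as the arm can. A call is refused whole if a number of a shift passes 1 or a number of a turn 1, either way. A call with a gripper value outside its range is refused whole. The fingers move at their own pace and stop on an object; FORCE is the grip in N (left out, the last holds). Time passes only in rows, so rows that do not move let the fingers close. It gives the time, the measured TCP pose, the force and the opening at its end, in the units of the state.
- bot.get_state(): the state, without advancing time (a new reading comes with each control period).
- bot.camera(name): name is "side" or "top"; returns (picture, depth): 480x640x3 uint8, red, green, blue; 480x640 float32, m along the optical axis (not along the pixel's ray), 0 where there is no reading.
- bot.camera_info(name): a dict with "fx", "fy", "cx", "cy" (pixels), "R" (3x3) and "t" (3): a world point X has camera coordinates R X + t. Camera axes: x right, y down, z forward; pixel columns grow to the right and rows downward; lengths in m; the calibration is good to about 2 mm. A picture is of the moment at which its call begins. camera_info takes no time and is no camera call.
- bot.close_job(): hands the job in, once; it reports no verdict.
The state is a dict: "t": time; "joints": joint angles; "dq": joint speeds; "tau": joint torques, N m; "position": TCP position; "eef_rot": TCP orientation; "contact_force": force on the tool from outside, world axes, zero at the start; "ft_torque": the same for the moment, N m; "finger_gap": opening from 0.0 (shut) to 1.0 (fully open).
Only numpy, scipy, OpenCV 4.12 (cv2) and the standard library are available. Lean on these libraries where they do the work, as an engineer would, in place of code of your own. Each camera call takes 0.05 s, during which the arm holds its last target. There are 200 camera calls.

## Working session

There is one attempt and no reset: what is moved stays moved. The work goes in short steps, Python scripts to look and compute and a shell command to move; the robot and the scene stay as the last step left them, time stands still between calls to the robot, and variables do not carry over. Pictures are saved under pics/ and viewed, about 8 in all and at most 12, crops included, and the job is handed in when it is done.

```bash
mkdir -p pics; ls
cat > h.py <<'E'
import numpy as np, cv2
from bench import bot
def snap(n,f):
    p,d=bot.camera(n); cv2.imwrite(f'pics/{f}.png',p[:,:,::-1]); np.save(f'pics/{f}.npy',d); return p,d
def px(n,X):
    c=bot.camera_info(n); q=np.array(c['R'])@np.array(X)+np.array(c['t']); return c['fx']*q[0]/q[2]+c['cx'],c['fy']*q[1]/q[2]+c['cy']
def ray(n,u,v):
    c=bot.camera_info(n); R=np.array(c['R']); d=R.T@np.array([(u-c['cx'])/c['fx'],(v-c['cy'])/c['fy'],1]); return -R.T@np.array(c['t']),d
def atz(n,u,v,z):
    o,d=ray(n,u,v); return o+d*(z-o[2])/d[2]
def dep(n,u,v,D):
    o,d=ray(n,u,v); return o+d*D[int(round(v)),int(round(u))]
E
python3 - <<'E'
from h import *
snap('top','t0');snap('side','s0')
s=bot.get_state();print(s)
for n in('top','side'):print(bot.camera_info(n))
E
```

```text
pics
{'t': 0.1, 'joints': array([ 1.03692823e+00,  3.59418630e-01,  1.51132463e+00,  3.80595951e-07,
        1.27249483e+00, -1.15132719e-01]), 'dq': array([ 0.00156293, -0.00149468, -0.00083436, -0.00030017,  0.00100185,
        0.0007234 ]), 'tau': array([-1.71938635e-03, -5.16359317e+01, -2.71403021e+01,  6.74715335e-02,
        2.77896848e-02, -4.08686299e-05]), 'position': array([0.24366897, 0.54761149, 0.22190203]), 'eef_rot': array([[-8.37617568e-04, -9.13603749e-01,  4.06604831e-01],
       [-1.41627437e-03,  4.06605649e-01,  9.13602671e-01],
       [-9.99998646e-01,  1.89385644e-04, -1.63449361e-03]]), 'contact_force': array([0.83408312, 0.93924912, 0.26480943]), 'ft_torque': array([-0.03159972, -0.02532131, -0.06093602]), 'finger_gap': 0.9992665177239197}
{'fx': 466.3099809547213, 'fy': 466.3099809547213, 'cx': 317.52756054237415, 'cy': 250.47337458845755, 'R': array([[-0.02868158, -0.99958347,  0.00320056],
       [-0.98465774,  0.02770167, -0.17228393],
       [ 0.1721235 , -0.00809283, -0.98504213]]), 't': array([0.02469558, 0.54941134, 1.04959039])}
{'fx': 470.2277627635083, 'fy': 470.2277627635083, 'cx': 317.28586568763217, 'cy': 224.79069512404632, 'R': array([[-0.98951439, -0.14432884,  0.0055182 ],
       [-0.08340006,  0.53976109, -0.83767678],
       [ 0.11792241, -0.82935345, -0.5461384 ]]), 't': array([0.53649508, 0.10763941, 1.01002136])}
```

View pics/t0.png

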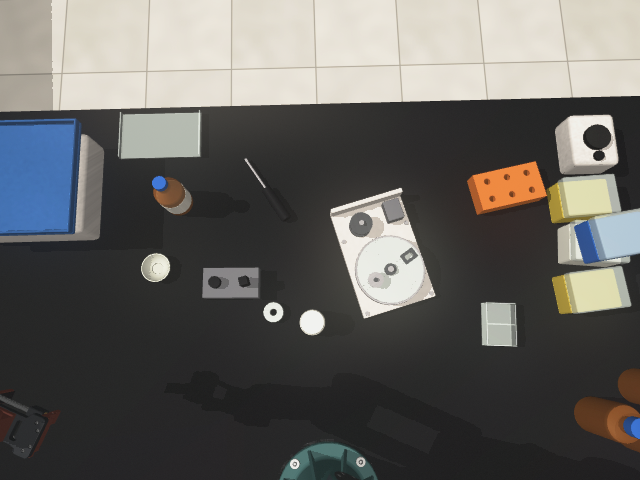

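View pics/s0.png

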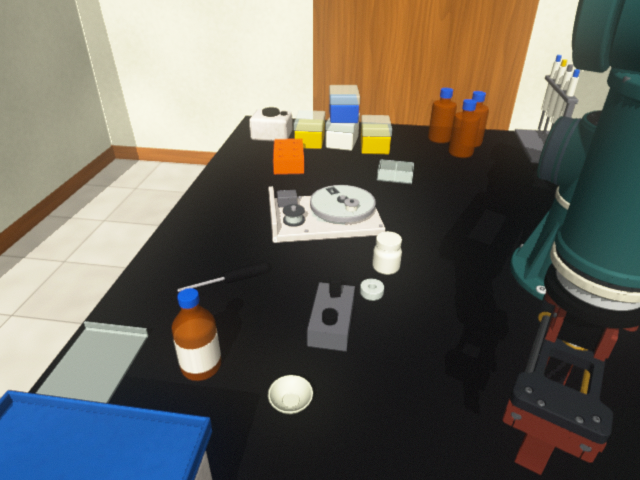

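Top: pin head near (244,281), plug (215,282), wheel hub (391,269), slot (408,255). Side: pin near (336,290), slot near (333,190). I'll view enlarged crops.

Run:
```python
from h import *
t=cv2.imread('pics/t0.png');s=cv2.imread('pics/s0.png')
def c(im,u,v,w,h,W,H): return cv2.resize(im[v:v+h,u:u+w],(W,H),interpolation=cv2.INTER_CUBIC)
# scale 5 & 4
a=c(t,200,260,66,50,400,300); b=c(t,340,220,100,75,400,300)
e=c(s,300,275,100,75,400,300); f=c(s,300,175,100,75,400,300)
cv2.imwrite('pics/c0.png',np.vstack([np.hstack([a,b]),np.hstack([e,f])]))
```

```text
(no output)
```

View pics/c0.png

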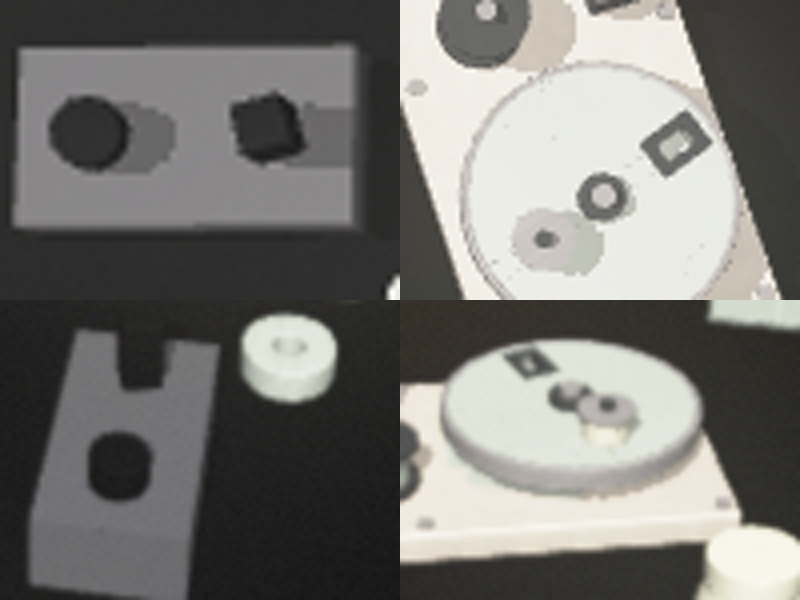

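Crops: the pin head is square at about top (244,281), and the slot at top (408.7,256.2), side (332.5,190.5). Now I'll measure with depth from both views.

Run:
```python
from h import *
np.set_printoptions(precision=4,suppress=True)
for n,f,win in(('top','t0',(235,268,255,298)),('side','s0',(325,275,350,300))):
    D=np.load(f'pics/{f}.npy');u0,v0,u1,v1=win
    P=np.array([dep(n,u,v,D) for v in range(v0,v1) for u in range(u0,u1)])
    Q=P[P[:,2]>0.072]; print(n,len(Q),Q.min(0),Q.max(0),Q.mean(0))
    T=Q[Q[:,2]>np.percentile(Q[:,2],90)-.004]
    print('rect',cv2.minAreaRect((T[:,:2]*1000).astype(np.float32)), T[:,2].mean(),len(T))
    if n=='top': print('holdertop',np.median(P[(P[:,2]>.03)&(P[:,2]<.05)][:,2]))
D=np.load('pics/t0.npy')
P=np.array([dep('top',u,v,D) for v in range(225,315) for u in range(345,440)])
W=P[(P[:,2]>.047)&(P[:,2]<.056)]
# largest cluster near hub
h=atz('top',340+202/4,220+197/4,.063); print('hub',h)
W=W[np.hypot(*(W[:,:2]-h[:2]).T)<.10]
print('wheel z',np.median(W[:,2]),cv2.minEnclosingCircle((W[:,:2]*1000).astype(np.float32)),W.mean(0))
print('hub side',atz('side',300+570/4,175+90/4,.063))
a=atz('top',340+277/4,220+144/4,.052); b=atz('side',300+529/4,175+62/4,.052)
print('slot top/side',a,b)
# triangulate
def tri(p,q):
    o1,d1=ray('top',*p);o2,d2=ray('side',*q)
    s=np.linalg.lstsq(np.c_[d1,-d2],o2-o1,rcond=None)[0]; x,y=o1+s[0]*d1,o2+s[1]*d2; return (x+y)/2,np.linalg.norm(x-y)
print('tri slot',tri((340+277/4,220+144/4),(300+529/4,175+62/4)))
print('tri hub',tri((340+202/4,220+197/4),(300+570/4,175+90/4)))
# holder axes
for (x,y) in((20,47),(355,45),(352,228),(13,228)): print(atz('top',200+x*66/400,260+y/6,.04))
```

```text
top 84 [0.361  0.018  0.0721] [0.4907 0.1912 1.1285] [0.4764 0.1743 0.1174]
rect ((419.83416748046875, 107.06779479980469), (212.16709899902344, 24.024351119995117), 50.11865234375) 0.1364387713043811 57
holdertop 0.04054200520963436
side 104 [0.4207 0.1711 0.073 ] [0.4931 0.857  0.6388] [0.482  0.1906 0.084 ]
rect ((446.7680358886719, 513.9439086914062), (20.60187339782715, 687.7689819335938), 6.054159641265869) 0.08610149623032855 85Traceback (most recent call last):
  File "<stdin>", line 11, in <module>
  File "h.py", line 12, in dep
    o,d=ray(n,u,v); return o+d*D[int(round(v)),int(round(u))]
        ~~~^^^^^^^
  File "h.py", line 8, in ray
    c=bot.camera_info(n); R=np.array(c['R']); d=R.T@np.array([(u-c['cx'])/c['fx'],(v-c['cy'])/c['fy'],1]); return -R.T@np.array(c['t']),d
ValueError: time passes only in moves, steps and waits
```

```bash
sed -i 's/^from bench import bot/from bench import bot\nCI={n:bot.camera_info(n) for n in ("top","side")}/; s/c=bot.camera_info(n)/c=CI[n]/' h.py
python3 - <<'E'
from h import *
np.set_printoptions(precision=4,suppress=True)
for n,f,win in(('top','t0',(235,268,255,298)),('side','s0',(325,275,350,300))):
    D=np.load(f'pics/{f}.npy');u0,v0,u1,v1=win
    P=np.array([dep(n,u,v,D) for v in range(v0,v1) for u in range(u0,u1)])
    T=P[(P[:,2]>0.074)&(P[:,2]<.086)&(P[:,1]<.25)]
    print(n,'rect',cv2.minAreaRect((T[:,:2]*1000).astype(np.float32)), T.mean(0),T[:,2].max(),len(T))
    if n=='top': print('holdertop',np.median(P[(P[:,2]>.03)&(P[:,2]<.05)][:,2]))
D=np.load('pics/t0.npy')
P=np.array([dep('top',u,v,D) for v in range(225,315) for u in range(345,440)])
h=atz('top',340+202/4,220+197/4,.063); print('hub',h)
W=P[(P[:,2]>.047)&(P[:,2]<.056)]
W=W[np.hypot(*(W[:,:2]-h[:2]).T)<.10]
print('wheel z',np.median(W[:,2]),cv2.minEnclosingCircle((W[:,:2]*1000).astype(np.float32)),W.mean(0))
print('hub side',atz('side',300+570/4,175+90/4,.063))
p=(340+277/4,220+144/4);q=(300+529/4,175+62/4)
print('slot top/side',atz('top',*p,.052),atz('side',*q,.052))
def tri(p,q):
    o1,d1=ray('top',*p);o2,d2=ray('side',*q)
    s=np.linalg.lstsq(np.c_[d1,-d2],o2-o1,rcond=None)[0]; x,y=o1+s[0]*d1,o2+s[1]*d2; return (x+y)/2,np.linalg.norm(x-y)
print('tri slot',tri(p,q))
print('tri hub',tri((340+202/4,220+197/4),(300+570/4,175+90/4)))
for (x,y) in((20,47),(355,45),(352,228),(13,228)): print(atz('top',200+x*66/400,260+y/6,.04))
E
```

```text
top rect ((480.58782958984375, 180.09555053710938), (20.08932876586914, 19.758556365966797), 9.652327537536621) [0.4808 0.1805 0.0802] 0.08576640077836117 78
holdertop 0.04054200520963436
side rect ((482.43377685546875, 181.7916717529297), (20.05278205871582, 20.34406089782715), 12.838116645812988) [0.4827 0.1837 0.079 ] 0.08153129118630442 96
hub [ 0.4986 -0.1576  0.063 ]
wheel z 0.052091085949366844 ((500.312744140625, -157.87490844726562), 82.00791931152344) [ 0.5002 -0.159   0.052 ]
hub side [ 0.2574 -0.1867  0.063 ]
slot top/side [ 0.53   -0.2051  0.052 ] [ 0.2777 -0.2397  0.052 ]
tri slot (array([ 0.4028, -0.1567,  0.1336]), np.float64(0.23247451791662918))
tri hub (array([ 0.3798, -0.1159,  0.1351]), np.float64(0.22385706259857993))
[0.5173 0.2788 0.04  ]
[0.5145 0.1489 0.04  ]
[0.4429 0.1505 0.04  ]
[0.4466 0.2805 0.04  ]
```

Tool pointing down. The pin is at (0.481, 0.181), top z 0.080, faces at about 11°. The slot is at (0.530, −0.205), the wheel hub at (0.500, −0.158). I'm moving over the pin.

```bash
python3 -m inch '[{"ty":-0.8,"tz":-0.5,"claw":55},{"ty":-0.8,"tz":-0.5},{"ty":-0.8,"tz":-0.5},{"ty":-0.8,"tz":-0.5},{"ty":-0.8,"tz":-0.5}]' 40; python3 -m inch '[{"ty":-0.8,"tz":-0.5,"claw":55},{"ty":-0.8,"tz":-0.5},{"ty":-0.8,"tz":-0.5},{"spin":1},{"spin":1}]'; python3 -m inch '[{"spin":1},{"spin":1},{"spin":1},{"spin":1},{"spin":1}]'
cat > goto.py <<'E'
import sys; from h import *
np.set_printoptions(precision=4,suppress=True)
s=bot.get_state();R=s['eef_rot'];d=np.array(list(map(float,sys.argv[1:4])))-s['position']
z=R[:,2];print('t',s['t'],'pos',s['position'],'jawdeg',np.degrees(np.arctan2(z[1],z[0])),'tilt',np.degrees(np.arccos(-R[2,0])),'rows',R.T@d/.05,'F',s['contact_force'],'gap mm',s['finger_gap']*87.8,'j',s['joints'])
E
python3 goto.py .481 .181 .12
```

```text
t 0.1 pos [0.2437 0.5476 0.2219] jawdeg 66.00823268122112 tilt 0.09427617448681809 rows [ 2.0444 -7.3182 -4.7654] F [0.8341 0.9392 0.2648] gap mm 87.73560025616015 j [ 1.0369  0.3594  1.5113  0.      1.2725 -0.1151]invalid input at $[0]: expected keys tx, ty, tz, spin, claw
invalid input at $[0]: expected keys tx, ty, tz, spin, claw
invalid input at $[0]: expected keys tx, ty, tz, spin, claw
```

```bash
python3 -m inch '[{"tx":0,"ty":-0.8,"tz":-0.52,"spin":0,"claw":55},{"tx":0,"ty":-0.8,"tz":-0.52,"spin":0,"claw":55},{"tx":0,"ty":-0.8,"tz":-0.52,"spin":0,"claw":55},{"tx":0,"ty":-0.8,"tz":-0.52,"spin":0,"claw":55},{"tx":0,"ty":-0.8,"tz":-0.52,"spin":0,"claw":55}]' 40; python3 -m inch '[{"tx":0,"ty":-0.8,"tz":-0.52,"spin":0,"claw":55},{"tx":0,"ty":-0.8,"tz":-0.52,"spin":0,"claw":55},{"tx":0,"ty":-0.8,"tz":-0.52,"spin":0,"claw":55},{"tx":0,"ty":0,"tz":0,"spin":1,"claw":55},{"tx":0,"ty":0,"tz":0,"spin":1,"claw":55}]'; python3 -m inch '[{"tx":0,"ty":0,"tz":0,"spin":1,"claw":55},{"tx":0,"ty":0,"tz":0,"spin":1,"claw":55},{"tx":0,"ty":0,"tz":0,"spin":1,"claw":55},{"tx":0,"ty":0,"tz":0,"spin":1,"claw":55},{"tx":0,"ty":0,"tz":0,"spin":1,"claw":55}]'
python3 goto.py .481 .181 .12
```

```text
t: 0.6
position: [0.374, 0.3463, 0.2197]
eef_rot: [[-0.003, -0.918, 0.397], [-0.001, 0.397, 0.918], [-1.0, 0.002, -0.002]]
contact_force: [0.9, 0.0, 1.1]
finger_gap: 0.636
t: 1.1
position: [0.4581, 0.2153, 0.2184]
eef_rot: [[-0.003, -0.765, 0.644], [-0.003, 0.644, 0.765], [-1.0, 0.001, -0.004]]
contact_force: [-0.7, -0.1, -0.4]
finger_gap: 0.627
t: 1.6
position: [0.4573, 0.2129, 0.2166]
eef_rot: [[-0.007, -0.138, 0.99], [-0.004, 0.99, 0.138], [-1.0, -0.003, -0.008]]
contact_force: [0.8, 0.4, -0.3]
finger_gap: 0.626
t 1.6 pos [0.4573 0.2129 0.2166] jawdeg 7.943701164846851 tilt 0.4852079985187371 rows [ 1.931  -0.6912  0.3954] F [ 0.8306  0.3554 -0.3036] gap mm 55.00386103320852 j [ 0.3002  0.2323  1.7137 -0.0021  1.2039  0.1623]
```

```bash
python3 -m inch '[{"tx":0.4,"ty":-0.69,"tz":0.40,"spin":-0.4,"claw":50},{"tx":0.8,"ty":0,"tz":0,"spin":0,"claw":50},{"tx":0.6,"ty":0,"tz":0,"spin":0,"claw":50},{"tx":0,"ty":0,"tz":0,"spin":0,"claw":50}]'
python3 goto.py .481 .181 .043; python3 -c "
from h import *
snap('top','t1');snap('side','s1')
t=cv2.imread('pics/t1.png')[235:325,185:305];s=cv2.imread('pics/s1.png')[235:325,275:395]
cv2.imwrite('pics/c1.png',np.hstack([cv2.resize(t,(400,300),interpolation=2),cv2.resize(s,(400,300),interpolation=2)]))"
```

```text
t: 2.0
position: [0.4835, 0.1806, 0.125]
eef_rot: [[-0.004, -0.187, 0.982], [-0.003, 0.982, 0.187], [-1.0, -0.002, -0.004]]
contact_force: [-0.6, 1.0, -0.6]
finger_gap: 0.57
t 2.0 pos [0.4835 0.1806 0.125 ] jawdeg 10.787036361353532 tilt 0.28094123362708906 rows [ 1.6394  0.0215 -0.0406] F [-0.575   0.9592 -0.5621] gap mm 50.019625321274255 j [ 0.2253  0.3569  1.7982 -0.0028  0.9908  0.0386]
```

View pics/c1.png

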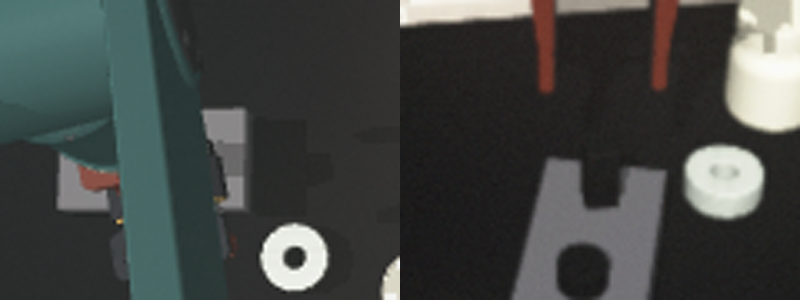

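The fingers straddle the pin head (side crop: fingers at x≈545 and 660, head at 603). Descending and gripping.

```bash
python3 -m inch '[{"tx":0.7,"ty":0,"tz":-0.04,"spin":0,"claw":50},{"tx":0.65,"ty":0,"tz":0,"spin":0,"claw":50},{"tx":0.25,"ty":0,"tz":0,"spin":0,"claw":50},{"tx":0,"ty":0,"tz":0,"spin":0,"claw":50}]';python3 goto.py .481 .181 .043
```

```text
t: 2.5
position: [0.4907, 0.1836, 0.0535]
eef_rot: [[0.015, -0.189, 0.982], [0.001, 0.982, 0.189], [-1.0, -0.001, 0.015]]
contact_force: [0.2, 0.5, 0.8]
finger_gap: 0.57
t 2.5 pos [0.4907 0.1836 0.0535] jawdeg 10.895855603796276 tilt 0.8429384961010807 rows [ 0.208  -0.0148 -0.2025] F [0.1845 0.4542 0.7639] gap mm 50.04191051951597 j [ 0.2276  0.4644  1.858  -0.0027  0.8046  0.0393]
```

```bash
python3 -m inch '[{"tx":0.2,"ty":-0.01,"tz":-0.2,"spin":0,"claw":50},{"tx":0,"ty":0,"tz":0,"spin":0,"claw":50}]';python3 goto.py .481 .181 .043
```

```text
t: 2.7
position: [0.4833, 0.1821, 0.0464]
eef_rot: [[0.019, -0.19, 0.982], [0.002, 0.982, 0.19], [-1.0, -0.001, 0.019]]
contact_force: [-0.5, -0.5, -0.3]
finger_gap: 0.572
t 2.7 pos [0.4833 0.1821 0.0464] jawdeg 10.928178456420454 tilt 1.0817413803695177 rows [ 0.0662 -0.0136 -0.0503] F [-0.4634 -0.4672 -0.2772] gap mm 50.235213565158745 j [ 0.228   0.467   1.883  -0.0027  0.7728  0.0392]
```

```bash
python3 -m inch '[{"tx":0.06,"ty":-0.01,"tz":-0.05,"spin":0,"claw":50},{"tx":0,"ty":0,"tz":0,"spin":0,"claw":18},{"tx":0,"ty":0,"tz":0,"spin":0,"claw":10},{"tx":0,"ty":0,"tz":0,"spin":0,"claw":10},{"tx":0,"ty":0,"tz":0,"spin":0,"claw":10}]' 60;python3 -m inch '[{"tx":0,"ty":0,"tz":0,"spin":0,"claw":10},{"tx":0,"ty":0,"tz":0,"spin":0,"claw":10}]' 60; python3 goto.py .481 .181 .043
```

```text
t: 3.2
position: [0.485, 0.1824, 0.0481]
eef_rot: [[0.026, -0.19, 0.981], [0.004, 0.982, 0.19], [-1.0, -0.001, 0.027]]
contact_force: [-8.6, -1.4, 6.3]
finger_gap: 0.244
t: 3.4
position: [0.4836, 0.1822, 0.048]
eef_rot: [[0.024, -0.19, 0.982], [0.004, 0.982, 0.19], [-1.0, -0.001, 0.024]]
contact_force: [0.5, 0.6, -0.0]
finger_gap: 0.221
t 3.4 pos [0.4836 0.1822 0.048 ] jawdeg 10.933379914832924 tilt 1.3720742536214712 rows [ 0.0993 -0.0139 -0.0573] F [ 0.4502  0.6385 -0.0079] gap mm 19.373030494458636 j [ 0.2277  0.4626  1.8855 -0.0021  0.7695  0.0384]
```

Gripped: the opening is 19.4 mm, and the foot sits about 37.5 mm below the TCP. Lifting.

```bash
python3 -m inch '[{"tx":-0.3,"ty":0,"tz":-0.01,"spin":0,"claw":10},{"tx":-0.5,"ty":0,"tz":-0.01,"spin":0,"claw":10},{"tx":-0.7,"ty":0,"tz":-0.02,"spin":0,"claw":10},{"tx":-0.6,"ty":0,"tz":0,"spin":0,"claw":10},{"tx":0,"ty":0,"tz":0,"spin":0,"claw":10}]' 60; python3 goto.py .53 -.205 .14
```

```text
t: 3.9
position: [0.4808, 0.1814, 0.1553]
eef_rot: [[0.025, -0.19, 0.982], [0.004, 0.982, 0.19], [-1.0, -0.001, 0.025]]
contact_force: [0.2, 1.4, -0.6]
finger_gap: 0.227
t 3.9 pos [0.4808 0.1814 0.1553] jawdeg 10.929105037636102 tilt 1.4524356182549716 rows [ 0.3002 -7.7748 -0.5074] F [ 0.2415  1.4475 -0.6249] gap mm 19.892067266079703 j [ 0.2278  0.2995  1.7948 -0.0022  1.0221  0.0382]
```

```bash
python3 -m inch '[{"tx":0,"ty":-0.7,"tz":-0.05,"spin":0,"claw":10},{"tx":0,"ty":-0.9,"tz":-0.05,"spin":0,"claw":10},{"tx":0,"ty":-0.9,"tz":-0.05,"spin":0,"claw":10},{"tx":0,"ty":-0.9,"tz":-0.05,"spin":0,"claw":10},{"tx":0,"ty":-0.9,"tz":-0.05,"spin":0,"claw":10}]' 60;  python3 -m inch '[{"tx":0,"ty":-0.9,"tz":-0.05,"spin":0,"claw":10},{"tx":0,"ty":-0.9,"tz":-0.05,"spin":0,"claw":10},{"tx":0,"ty":-0.7,"tz":-0.05,"spin":0,"claw":10},{"tx":0,"ty":-0.3,"tz":-0.05,"spin":0,"claw":10},{"tx":0,"ty":0,"tz":0,"spin":0,"claw":10}]' 60; python3 goto.py .53 -.205 .125
```

```text
t: 4.4
position: [0.512, -0.0333, 0.153]
eef_rot: [[0.03, -0.199, 0.979], [0.006, 0.98, 0.199], [-1.0, 0.0, 0.031]]
contact_force: [0.9, -0.3, -0.3]
finger_gap: 0.226
t: 4.9
position: [0.5303, -0.1843, 0.1475]
eef_rot: [[0.029, -0.193, 0.981], [0.005, 0.981, 0.193], [-1.0, -0.001, 0.029]]
contact_force: [0.1, 1.4, -0.6]
finger_gap: 0.226
t 4.9 pos [ 0.5303 -0.1843  0.1475] jawdeg 11.124530002927212 tilt 1.6856926568707766 rows [ 0.4471 -0.4038 -0.099 ] F [ 0.1187  1.3858 -0.6269] gap mm 19.847908326851275 j [-0.4696  0.371   1.7029  0.0203  1.0441 -0.6737]
```

```bash
python3 -m inch '[{"tx":0.5,"ty":-0.40,"tz":-0.1,"spin":0,"claw":10},{"tx":0.3,"ty":0,"tz":0,"spin":0,"claw":10},{"tx":0,"ty":0,"tz":0,"spin":0,"claw":10}]' 60; python3 goto.py .53 -.205 .1; python3 -c "
from h import *
snap('top','t2');snap('side','s2')
print(atz('side',300+129/4,175+61/4,.052),atz('side',300+170/4,175+93/4,.061))
t=cv2.imread('pics/t2.png')[205:325,330:450];s=cv2.imread('pics/s2.png')[155:215,290:370]
cv2.imwrite('pics/c2.png',np.hstack([cv2.resize(t,(400,600)),cv2.copyMakeBorder(cv2.resize(s,(400,300),interpolation=2),0,300,0,0,0)]))
cv2.imwrite('pics/c2.png',cv2.resize(s,(800,600),interpolation=2))"
```

```text
t: 5.2
position: [0.5297, -0.2013, 0.1052]
eef_rot: [[0.028, -0.193, 0.981], [0.008, 0.981, 0.193], [-1.0, 0.002, 0.029]]
contact_force: [-0.1, 0.5, -1.2]
finger_gap: 0.226
t 5.2 pos [ 0.5297 -0.2013  0.1052] jawdeg 11.142459435433402 tilt 1.6611913846289046 rows [ 0.1031 -0.0741 -0.0117] F [-0.0677  0.5326 -1.1764] gap mm 19.805927829596204 j [-0.4986  0.4325  1.7299  0.0244  0.9583 -0.7069]
[ 0.53286453 -0.20123656  0.052     ] [ 0.50137301 -0.14847559  0.061     ]
```

View pics/c2.png

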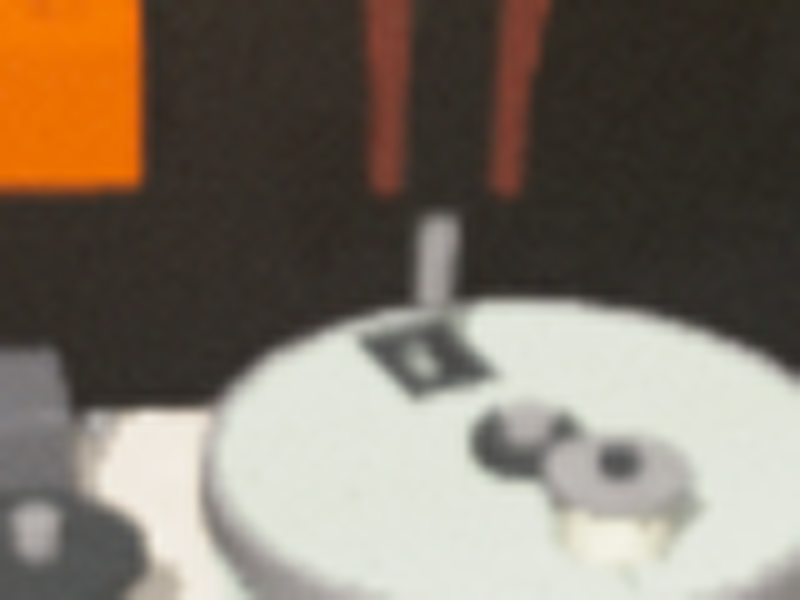

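Side crop: the shank is upright, foot at full-image (333.3,185.5). The slot plate centre is at about (332.8,190.8).

Run:
```python
from h import *
np.set_printoptions(precision=4,suppress=True)
p=bot.get_state()['position']; f=np.array([p[0],p[1],p[2]-.0375])
print('pred foot px',px('side',f),'pred shank top',px('side',f+[0,0,.03]),'obs foot 333.3,185.5 top 334.1,176.5; pred px below at .052',px('side',[p[0],p[1],.052]),'slot obs 332.8,190.8', 'per 10mm x',px('side',f+[.01,0,0]),'y',px('side',f+[0,.01,0]))
print('slot from side',atz('side',332.8,190.8,.052),'foot from side',atz('side',333.3,185.3,.0677))
t=cv2.imread('pics/t2.png')[235:285,370:450]; o=cv2.imread('pics/t0.png')[235:285,370:450]
a=cv2.resize(t,(400,250),interpolation=2);b=cv2.resize(o,(400,250),interpolation=2)
s=cv2.imread('pics/s0.png')[170:220,300:380]
cv2.imwrite('pics/c3.png',np.vstack([np.hstack([a,b]),cv2.resize(s,(800,500),interpolation=2)[:350]]))
```

```text
pred foot px (np.float64(333.22292577699136), np.float64(184.23236069742336)) pred shank top (np.float64(333.5087960460817), np.float64(173.70578399551457)) obs foot 333.3,185.5 top 334.1,176.5; pred px below at .052 (np.float64(333.06079454068765), np.float64(190.20250547728233)) slot obs 332.8,190.8 per 10mm x (np.float64(329.3403833414302), np.float64(183.94618921294312)) y (np.float64(332.76514486116054), np.float64(186.0766655444737))
slot from side [ 0.5311 -0.1986  0.052 ] foot from side [ 0.5303 -0.1993  0.0677]
```

View pics/c3.png

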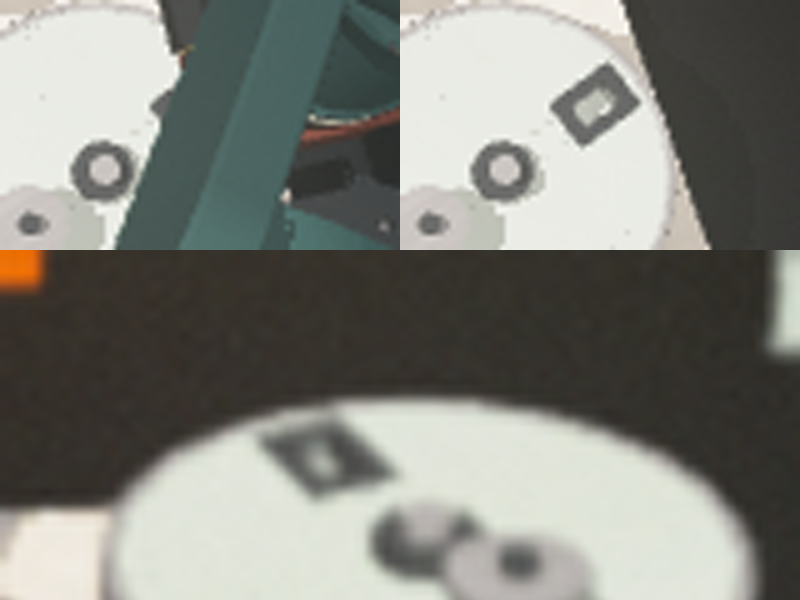

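```bash
python3 -m inch '[{"tx":0.2,"ty":-0.06,"tz":0.02,"spin":0,"claw":10},{"tx":0,"ty":0,"tz":0,"spin":0,"claw":10}]' 60; python3 goto.py .531 -.204 .0895
```

```text
t: 5.5
position: [0.5337, -0.2031, 0.0977]
eef_rot: [[0.032, -0.196, 0.98], [0.005, 0.981, 0.196], [-0.999, -0.001, 0.033]]
contact_force: [-0.7, -0.2, -0.4]
finger_gap: 0.226
t 5.5 pos [ 0.5337 -0.2031  0.0977] jawdeg 11.319897192537479 tilt 1.8667204018808201 rows [ 0.1624 -0.0061 -0.0619] F [-0.6623 -0.2176 -0.4161] gap mm 19.814646273202538 j [-0.4981  0.4457  1.7305  0.0249  0.9398 -0.7101]
```

```bash
python3 -m inch '[{"tx":0.06,"ty":-0.02,"tz":-0.06,"spin":0,"claw":10},{"tx":0,"ty":0,"tz":0,"spin":0,"claw":10}]' 60; python3 goto.py .531 -.204 .0895;python3 -m inch '[{"tx":0.08,"ty":-0.02,"tz":0,"spin":0,"claw":10},{"tx":0.04,"ty":0,"tz":0,"spin":0,"claw":10},{"tx":0,"ty":0,"tz":0,"spin":0,"claw":10}]' 60; python3 goto.py .531 -.204 .0895
```

```text
t: 5.7
position: [0.5314, -0.2042, 0.095]
eef_rot: [[0.033, -0.197, 0.98], [0.005, 0.98, 0.197], [-0.999, -0.002, 0.033]]
contact_force: [-0.2, -0.1, -1.2]
finger_gap: 0.222
t 5.7 pos [ 0.5314 -0.2042  0.095 ] jawdeg 11.384370004823976 tilt 1.9169076033813455 rows [ 0.1101  0.0063 -0.011 ] F [-0.1852 -0.102  -1.1672] gap mm 19.52139550474991 j [-0.5019  0.4469  1.7375  0.0253  0.9307 -0.7154]
t: 6.0
position: [0.5321, -0.2055, 0.0891]
eef_rot: [[0.034, -0.197, 0.98], [0.004, 0.98, 0.197], [-0.999, -0.002, 0.034]]
contact_force: [-0.6, 1.0, -1.2]
finger_gap: 0.222
t 6.0 pos [ 0.5321 -0.2055  0.0891] jawdeg 11.368444811355781 tilt 1.972441241286744 rows [-0.0078  0.0343 -0.0155] F [-0.6029  1.0367 -1.2384] gap mm 19.509601929550502 j [-0.5034  0.4558  1.7409  0.0256  0.9172 -0.717 ]
```

```bash
python3 -m inch '[{"tx":0.05,"ty":0.03,"tz":-0.02,"spin":0,"claw":10},{"tx":0,"ty":0,"tz":0,"spin":0,"claw":10}]' 60; python3 goto.py .531 -.204 .0855;python3 -m inch '[{"tx":0.05,"ty":0,"tz":-0.02,"spin":0,"claw":10},{"tx":0,"ty":0,"tz":0,"spin":0,"claw":10}]' 60; python3 goto.py .531 -.204 .080
```

```text
t: 6.2
position: [0.5321, -0.2044, 0.0869]
eef_rot: [[0.037, -0.196, 0.98], [0.004, 0.981, 0.196], [-0.999, -0.003, 0.037]]
contact_force: [-0.1, 0.9, -1.3]
finger_gap: 0.223
t 6.2 pos [ 0.5321 -0.2044  0.0869] jawdeg 11.332075988578953 tilt 2.10790095083077 rows [ 0.0267  0.0115 -0.0206] F [-0.0636  0.8894 -1.2946] gap mm 19.617968770065353 j [-0.5022  0.4574  1.7458  0.0269  0.9085 -0.7162]
t: 6.4
position: [0.5324, -0.2044, 0.0845]
eef_rot: [[0.039, -0.196, 0.98], [0.004, 0.981, 0.196], [-0.999, -0.003, 0.039]]
contact_force: [1.9, 0.9, -0.9]
finger_gap: 0.221
t 6.4 pos [ 0.5324 -0.2044  0.0845] jawdeg 11.308976837996699 tilt 2.2448390181202433 rows [ 0.0897  0.0136 -0.0289] F [ 1.9338  0.8973 -0.8743] gap mm 19.425078371305275 j [-0.5029  0.4601  1.749   0.0287  0.9006 -0.7176]
```

```bash
python3 -m inch '[{"tx":0.1,"ty":0,"tz":-0.03,"spin":0,"claw":10},{"tx":0.05,"ty":0,"tz":-0.01,"spin":0,"claw":10},{"tx":0,"ty":0,"tz":0,"spin":0,"claw":10}]' 60; python3 goto.py .531 -.204 .0745
```

```text
t: 6.7
position: [0.5328, -0.2049, 0.0773]
eef_rot: [[0.043, -0.195, 0.98], [0.004, 0.981, 0.195], [-0.999, -0.005, 0.043]]
contact_force: [1.3, 1.2, 0.9]
finger_gap: 0.222
t 6.7 pos [ 0.5328 -0.2049  0.0773] jawdeg 11.283450320386283 tilt 2.490191944392633 rows [ 0.0549  0.0248 -0.0348] F [1.2681 1.206  0.902 ] gap mm 19.530039501657004 j [-0.5043  0.4693  1.757   0.0313  0.8794 -0.7207]
```

Foot about 40 mm above the bench and in the slot, forces small. Now the sweep, turning the tool with the wheel.

```bash
cat > arc.py <<'E'
import sys; from h import *
np.set_printoptions(precision=3,suppress=True)
C=np.array([.5015,-.157]); A0=np.radians(-57.5)
s=bot.get_state();R=s['eef_rot'];p=s['position']; foot=p+R@np.array([.0375,0,0])-np.array([.024*.0375*R[0,2],.024*.0375*R[1,2],0])
d=foot[:2]-C; th=np.arctan2(d[1],d[0])-A0
print('t %.1f foot'%s['t'],foot,'TCPz %.4f theta %.3f r %.4f'%(p[2],th,np.hypot(*d)),'F',s['contact_force'],'tilt',np.degrees(np.arccos(-R[2,0])),'jaw',np.degrees(np.arctan2(R[1,2],R[0,2])))
for a in sys.argv[1:]:
    a=float(a); q=np.array([*(C+.055*np.array([np.cos(A0+a),np.sin(A0+a)])),foot[2]])
    print(a,'rows',R.T@(q-foot)/.05)
E
python3 arc.py 0 .1; python3 -m inch '[{"tx":0,"ty":0.045,"tz":0.08,"spin":-0.6,"claw":10},{"tx":0,"ty":0.045,"tz":0.1,"spin":-0.7,"claw":10},{"tx":0,"ty":0.045,"tz":0.1,"spin":-0.7,"claw":10}]' 60; python3 arc.py .2 .3 .4
```

```text
t 6.7 foot [ 0.534 -0.205  0.04 ] TCPz 0.0773 theta 0.023 r 0.0577 F [1.268 1.206 0.902] tilt 2.490191944392633 jaw 11.283450320386283
0.0 rows [-0.002  0.04  -0.043]
0.1 rows [0.002 0.085 0.057]
t: 7.0
position: [0.5397, -0.1976, 0.0766]
eef_rot: [[0.034, -0.468, 0.883], [-0.001, 0.883, 0.469], [-0.999, -0.017, 0.03]]
contact_force: [-2.5, -5.5, 1.5]
finger_gap: 0.225
t 7.0 foot [ 0.54  -0.198  0.039] TCPz 0.0766 theta 0.189 r 0.0564 F [-2.543 -5.521  1.55 ] tilt 1.9745633902913657 jaw 27.957683271515318
0.2 rows [-0.     0.031  0.005]
0.3 rows [0.002 0.066 0.109]
0.4 rows [0.004 0.112 0.208]
```

```bash
python3 -m inch '[{"tx":0,"ty":0.07,"tz":0.12,"spin":-0.7,"claw":10},{"tx":0,"ty":0.06,"tz":0.12,"spin":-0.7,"claw":10},{"tx":0,"ty":0.05,"tz":0.12,"spin":-0.7,"claw":10},{"tx":0,"ty":0,"tz":0.03,"spin":0,"claw":10}]' 60; python3 arc.py .5 .55 .6
```

```text
t: 7.4
position: [0.547, -0.1868, 0.0763]
eef_rot: [[0.027, -0.718, 0.695], [-0.015, 0.695, 0.719], [-1.0, -0.03, 0.008]]
contact_force: [-3.5, -4.8, 3.3]
finger_gap: 0.222
t 7.4 foot [ 0.547 -0.188  0.039] TCPz 0.0763 theta 0.410 r 0.0554 F [-3.49  -4.836  3.345] tilt 1.751064257514274 jaw 45.94218769135559
0.5 rows [-0.     0.03   0.095]
0.55 rows [-0.     0.045  0.148]
0.6 rows [-0.     0.064  0.2  ]
```

```bash
python3 -m inch '[{"tx":0,"ty":0.03,"tz":0.12,"spin":-0.6,"claw":10},{"tx":0.04,"ty":0,"tz":0.02,"spin":0,"claw":10},{"tx":0.04,"ty":0,"tz":0.02,"spin":0,"claw":10}]' 60; python3 arc.py .5 .55 .6
```

```text
t: 7.7
position: [0.5483, -0.1852, 0.0734]
eef_rot: [[0.021, -0.778, 0.628], [-0.024, 0.627, 0.779], [-1.0, -0.031, -0.005]]
contact_force: [-4.9, 1.5, 28.2]
finger_gap: 0.222
t 7.7 foot [ 0.548 -0.187  0.036] TCPz 0.0734 theta 0.439 r 0.0556 F [-4.873  1.472 28.237] tilt 1.7947548532188942 jaw 51.126703254106936
0.5 rows [-0.001  0.022  0.065]
0.55 rows [-0.002  0.033  0.119]
0.6 rows [-0.002  0.047  0.172]
```

Ring contact confirmed at foot 36 mm (28 N, too much). I'll ease off, then step with light pressure.

```bash
python3 -m inch '[{"tx":-0.01,"ty":0.0,"tz":0.03,"spin":0,"claw":10},{"tx":0.005,"ty":0.01,"tz":0.05,"spin":-0.2,"claw":10},{"tx":0.01,"ty":0.01,"tz":0.05,"spin":-0.2,"claw":10}]' 60; python3 arc.py .5 .55 .6
```

```text
t: 8.0
position: [0.5483, -0.1849, 0.0738]
eef_rot: [[0.015, -0.815, 0.58], [-0.032, 0.579, 0.814], [-0.999, -0.031, -0.018]]
contact_force: [-3.8, -5.9, 8.2]
finger_gap: 0.227
t 8.0 foot [ 0.548 -0.187  0.036] TCPz 0.0738 theta 0.437 r 0.0555 F [-3.848 -5.931  8.151] tilt 2.041408588009767 jaw 54.545839031564235
0.5 rows [-0.002  0.017  0.068]
0.55 rows [-0.003  0.024  0.123]
0.6 rows [-0.004  0.035  0.177]
```

```bash
python3 -m inch '[{"tx":0,"ty":0.02,"tz":0.09,"spin":-0.15,"claw":10},{"tx":0.005,"ty":0.02,"tz":0.09,"spin":-0.15,"claw":10},{"tx":0.005,"ty":0.02,"tz":0.09,"spin":-0.15,"claw":10}]' 60; python3 arc.py .5 .55 .6
```

```text
t: 8.3
position: [0.5509, -0.1795, 0.0738]
eef_rot: [[0.011, -0.852, 0.523], [-0.044, 0.522, 0.852], [-0.999, -0.032, -0.032]]
contact_force: [-4.0, -8.3, 5.3]
finger_gap: 0.222
t 8.3 foot [ 0.551 -0.182  0.036] TCPz 0.0738 theta 0.536 r 0.0553 F [-4.012 -8.334  5.257] tilt 2.6164506185880385 jaw 58.4621997120109
0.5 rows [ 0.001  0.003 -0.04 ]
0.55 rows [-0.001  0.007  0.015]
0.6 rows [-0.003  0.014  0.07 ]
```

```bash
python3 -m inch '[{"tx":0.008,"ty":0.01,"tz":0.075,"spin":-0.12,"claw":10},{"tx":0.008,"ty":0.01,"tz":0.075,"spin":-0.12,"claw":10},{"tx":0.008,"ty":0.01,"tz":0.075,"spin":-0.12,"claw":10}]' 60; python3 arc.py .65; python3 -m inch '[{"tx":0.008,"ty":0.01,"tz":0.075,"spin":-0.12,"claw":10},{"tx":0.008,"ty":0.01,"tz":0.075,"spin":-0.12,"claw":10}]' 60; python3 arc.py .65
```

```text
t: 8.6
position: [0.5522, -0.1767, 0.0738]
eef_rot: [[0.005, -0.881, 0.474], [-0.057, 0.473, 0.879], [-0.998, -0.031, -0.048]]
contact_force: [-4.6, -7.4, 6.7]
finger_gap: 0.227
t 8.6 foot [ 0.552 -0.18   0.036] TCPz 0.0738 theta 0.582 r 0.0553 F [-4.601 -7.389  6.734] tilt 3.2890058017576704 jaw 61.672498029515
0.65 rows [-0.004  0.014  0.074]
t: 8.8
position: [0.5529, -0.1749, 0.0738]
eef_rot: [[0.001, -0.898, 0.441], [-0.066, 0.44, 0.896], [-0.998, -0.03, -0.058]]
contact_force: [-3.7, -6.9, 6.4]
finger_gap: 0.224
t 8.8 foot [ 0.553 -0.178  0.036] TCPz 0.0738 theta 0.611 r 0.0553 F [-3.696 -6.946  6.394] tilt 3.7739075500684014 jaw 63.79376155795453
0.65 rows [-0.003  0.009  0.042]
```

```bash
python3 -m inch '[{"tx":0.012,"ty":0.01,"tz":0.085,"spin":-0.15,"claw":10},{"tx":0.012,"ty":0.01,"tz":0.085,"spin":-0.15,"claw":10}]' 60; python3 arc.py .7; python3 -m inch '[{"tx":0.012,"ty":0.01,"tz":0.085,"spin":-0.15,"claw":10},{"tx":0.012,"ty":0.01,"tz":0.085,"spin":-0.15,"claw":10}]' 60; python3 arc.py .7
```

```text
t: 9.0
position: [0.5537, -0.1727, 0.0737]
eef_rot: [[-0.002, -0.917, 0.399], [-0.076, 0.398, 0.914], [-0.997, -0.028, -0.07]]
contact_force: [-4.8, -9.6, 8.9]
finger_gap: 0.224
t 9.0 foot [ 0.553 -0.176  0.036] TCPz 0.0737 theta 0.646 r 0.0553 F [-4.817 -9.641  8.936] tilt 4.340905367240822 jaw 66.43854616108355
0.7 rows [-0.004  0.011  0.059]
t: 9.2
position: [0.5544, -0.1708, 0.0738]
eef_rot: [[-0.005, -0.935, 0.356], [-0.086, 0.355, 0.931], [-0.996, -0.026, -0.082]]
contact_force: [-4.5, -9.0, 9.2]
finger_gap: 0.223
t 9.2 foot [ 0.554 -0.175  0.036] TCPz 0.0738 theta 0.675 r 0.0553 F [-4.517 -9.013  9.169] tilt 4.9420215861322365 jaw 69.09433372235159
0.7 rows [-0.002  0.007  0.027]
```

```bash
python3 -m inch '[{"tx":0.01,"ty":0.01,"tz":0.12,"spin":0,"claw":10},{"tx":0.012,"ty":0.01,"tz":0.10,"spin":0,"claw":10}]' 60; python3 arc.py .75; python3 -m inch '[{"tx":0.012,"ty":0.01,"tz":0.1,"spin":0,"claw":10},{"tx":0.012,"ty":0.01,"tz":0.1,"spin":0,"claw":10}]' 60; python3 arc.py .8
```

```text
t: 9.4
position: [0.5554, -0.1662, 0.0734]
eef_rot: [[-0.009, -0.936, 0.353], [-0.096, 0.352, 0.931], [-0.995, -0.026, -0.093]]
contact_force: [-4.9, -8.9, 7.3]
finger_gap: 0.227
t 9.4 foot [ 0.555 -0.171  0.036] TCPz 0.0734 theta 0.752 r 0.0550 F [-4.925 -8.894  7.275] tilt 5.525789984857641 jaw 69.25970408698674
0.75 rows [ 0.    -0.001 -0.003]
t: 9.6
position: [0.5561, -0.1624, 0.0728]
eef_rot: [[-0.012, -0.937, 0.35], [-0.106, 0.349, 0.931], [-0.994, -0.026, -0.103]]
contact_force: [-2.6, -8.7, 6.0]
finger_gap: 0.231
t 9.6 foot [ 0.555 -0.167  0.036] TCPz 0.0728 theta 0.817 r 0.0547 F [-2.551 -8.738  6.028] tilt 6.095945346787659 jaw 69.3940535003533
0.8 rows [ 0.002 -0.008 -0.017]
```

```bash
sed -i 's/precision=3/precision=4/' arc.py; python3 -m inch '[{"tx":0.015,"ty":0.0,"tz":0.09,"spin":-0.2,"claw":10}]' 60; python3 arc.py; python3 -m inch '[{"tx":0.015,"ty":0.0,"tz":0.09,"spin":-0.2,"claw":10}]' 60; python3 arc.py;python3 -m inch '[{"tx":0.015,"ty":0.0,"tz":0.09,"spin":-0.2,"claw":10}]' 60; python3 arc.py
```

```text
t: 9.7
position: [0.5566, -0.1608, 0.0723]
eef_rot: [[-0.014, -0.947, 0.322], [-0.11, 0.322, 0.94], [-0.994, -0.022, -0.109]]
contact_force: [-3.7, -8.2, 5.9]
finger_gap: 0.225
t 9.7 foot [ 0.5557 -0.1658  0.035 ] TCPz 0.0723 theta 0.843 r 0.0550 F [-3.7214 -8.1647  5.9138] tilt 6.360925393859663 jaw 71.08781296584876
t: 9.8
position: [0.5571, -0.1594, 0.0716]
eef_rot: [[-0.016, -0.956, 0.293], [-0.114, 0.293, 0.949], [-0.993, -0.019, -0.114]]
contact_force: [-3.3, -8.2, 5.7]
finger_gap: 0.224
t 9.8 foot [ 0.5562 -0.1645  0.0344] TCPz 0.0716 theta 0.867 r 0.0552 F [-3.2867 -8.236   5.6783] tilt 6.633540476084481 jaw 72.8274138332101
t: 9.9
position: [0.5574, -0.1584, 0.0712]
eef_rot: [[-0.018, -0.964, 0.264], [-0.12, 0.264, 0.957], [-0.993, -0.015, -0.12]]
contact_force: [-3.8, -12.5, 8.8]
finger_gap: 0.228
t 9.9 foot [ 0.5566 -0.1637  0.0339] TCPz 0.0712 theta 0.882 r 0.0555 F [ -3.7996 -12.4975   8.7862] tilt 6.959826527462367 jaw 74.59859954052433
```

```bash
python3 -m inch '[{"tx":0.03,"ty":0.0,"tz":0.06,"spin":0,"claw":10}]' 60; python3 arc.py; python3 -m inch '[{"tx":0.03,"ty":0.0,"tz":0.06,"spin":0,"claw":10}]' 60; python3 arc.py .88; python3 -c "
from h import *
snap('side','s3');s=cv2.imread('pics/s3.png')[140:220,285:385]
cv2.imwrite('pics/c4.png',cv2.resize(s,(750,600),interpolation=2))"
```

```text
t: 10.0
position: [0.5578, -0.1589, 0.0703]
eef_rot: [[-0.018, -0.965, 0.261], [-0.125, 0.261, 0.957], [-0.992, -0.015, -0.126]]
contact_force: [-1.8, -8.6, 7.5]
finger_gap: 0.227
t 10.0 foot [ 0.5569 -0.1644  0.0331] TCPz 0.0703 theta 0.870 r 0.0559 F [-1.8305 -8.6356  7.5279] tilt 7.2807422227778344 jaw 74.73399626171043
t: 10.1
position: [0.5581, -0.1592, 0.0694]
eef_rot: [[-0.019, -0.965, 0.26], [-0.13, 0.26, 0.957], [-0.991, -0.015, -0.131]]
contact_force: [-2.3, -8.6, 6.0]
finger_gap: 0.224
t 10.1 foot [ 0.5571 -0.165   0.0322] TCPz 0.0694 theta 0.861 r 0.0562 F [-2.2953 -8.552   6.0259] tilt 7.57492632894808 jaw 74.81289717865586
0.88 rows [-0.0027  0.0268  0.0174]
```

View pics/c4.png

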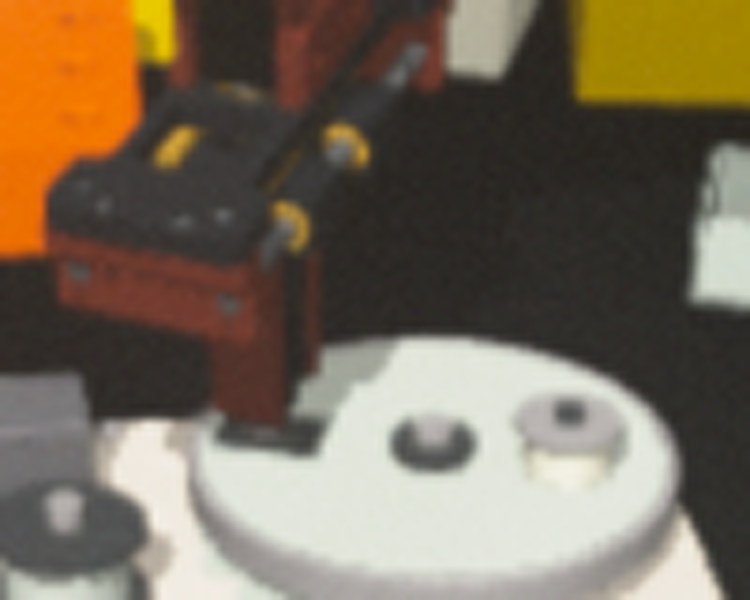

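```bash
python3 -m inch '[{"tx":0.01,"ty":0.0,"tz":-0.04,"spin":0,"claw":10}]' 60; python3 arc.py; python3 -m inch '[{"tx":0.01,"ty":0.0,"tz":-0.06,"spin":0,"claw":10}]' 60; python3 arc.py .8
```

```text
t: 10.25
position: [0.558, -0.1625, 0.0693]
eef_rot: [[-0.019, -0.966, 0.26], [-0.133, 0.26, 0.957], [-0.991, -0.017, -0.133]]
contact_force: [3.5, 9.1, 3.2]
finger_gap: 0.224
t 10.2 foot [ 0.557  -0.1684  0.0321] TCPz 0.0693 theta 0.802 r 0.0567 F [3.5376 9.0842 3.2018] tilt 7.696493604308792 jaw 74.81772091248298
t: 10.35
position: [0.5578, -0.1633, 0.0692]
eef_rot: [[-0.017, -0.965, 0.262], [-0.128, 0.262, 0.956], [-0.992, -0.017, -0.128]]
contact_force: [4.1, 20.2, 7.6]
finger_gap: 0.224
t 10.3 foot [ 0.5569 -0.169   0.032 ] TCPz 0.0692 theta 0.790 r 0.0567 F [ 4.1134 20.1678  7.6393] tilt 7.443115595640054 jaw 74.65756746295715
0.8 rows [-0.0018  0.0345  0.0092]
```

The foot is caught in the locking slot: the backward push is resisted with 20 N. Back-pressure also straightens the tool tilt, so I'll use it gently.

```bash
python3 -m inch '[{"tx":0.0,"ty":0.0,"tz":-0.04,"spin":0,"claw":10},{"tx":0.0,"ty":0.0,"tz":-0.04,"spin":0,"claw":10},{"tx":0.0,"ty":0.0,"tz":-0.04,"spin":0,"claw":10},{"tx":0.0,"ty":0.0,"tz":-0.04,"spin":0,"claw":10}]' 60; python3 arc.py
```

```text
t: 10.75
position: [0.5577, -0.1634, 0.0694]
eef_rot: [[-0.012, -0.963, 0.269], [-0.116, 0.268, 0.956], [-0.993, -0.019, -0.115]]
contact_force: [4.5, 7.4, 1.3]
finger_gap: 0.219
t 10.8 foot [ 0.557  -0.1686  0.0321] TCPz 0.0694 theta 0.798 r 0.0567 F [4.468  7.3866 1.3244] tilt 6.674982560323668 jaw 74.31864784131672
```

```bash
python3 -m inch '[{"tx":0.01,"ty":0.0,"tz":-0.055,"spin":0,"claw":10},{"tx":0.01,"ty":0.0,"tz":-0.055,"spin":0,"claw":10},{"tx":0.01,"ty":0.0,"tz":-0.055,"spin":0,"claw":10},{"tx":0.01,"ty":0.0,"tz":-0.055,"spin":0,"claw":10}]' 60; python3 arc.py; python3 -m inch '[{"tx":0.01,"ty":0.0,"tz":-0.055,"spin":0,"claw":10},{"tx":0.01,"ty":0.0,"tz":-0.055,"spin":0,"claw":10},{"tx":0.01,"ty":0.0,"tz":-0.055,"spin":0,"claw":10},{"tx":0.01,"ty":0.0,"tz":-0.055,"spin":0,"claw":10}]' 60; python3 arc.py
```

```text
t: 11.15
position: [0.5575, -0.1641, 0.0693]
eef_rot: [[-0.006, -0.961, 0.276], [-0.1, 0.275, 0.956], [-0.995, -0.021, -0.097]]
contact_force: [3.2, 11.4, 6.5]
finger_gap: 0.225
t 11.2 foot [ 0.557  -0.1687  0.032 ] TCPz 0.0693 theta 0.797 r 0.0567 F [ 3.1948 11.3802  6.4948] tilt 5.728481927290853 jaw 73.92783231825
t: 11.55
position: [0.5573, -0.1645, 0.0693]
eef_rot: [[0.0, -0.959, 0.282], [-0.084, 0.281, 0.956], [-0.996, -0.024, -0.08]]
contact_force: [4.3, 10.0, 6.3]
finger_gap: 0.221
t 11.6 foot [ 0.5571 -0.1686  0.0319] TCPz 0.0693 theta 0.799 r 0.0568 F [ 4.2825 10.0411  6.2859] tilt 4.805250453602808 jaw 73.55842934920815
```

Working steadily: −0.23° a row. Continuing.

```bash
python3 -m inch '[{"tx":0.01,"ty":0.0,"tz":-0.06,"spin":0,"claw":10},{"tx":0.01,"ty":0.0,"tz":-0.06,"spin":0,"claw":10},{"tx":0.01,"ty":0.0,"tz":-0.06,"spin":0,"claw":10},{"tx":0.01,"ty":0.0,"tz":-0.06,"spin":0,"claw":10},{"tx":0.01,"ty":0.0,"tz":-0.06,"spin":0,"claw":10}]' 60; python3 arc.py; python3 -m inch '[{"tx":0.01,"ty":0.0,"tz":-0.06,"spin":0,"claw":10},{"tx":0.01,"ty":0.0,"tz":-0.06,"spin":0,"claw":10},{"tx":0.01,"ty":0.0,"tz":-0.06,"spin":0,"claw":10},{"tx":0.01,"ty":0.0,"tz":-0.06,"spin":0,"claw":10},{"tx":0.01,"ty":0.0,"tz":-0.06,"spin":0,"claw":10}]' 60; python3 arc.py
```

```text
t: 12.05
position: [0.557, -0.1653, 0.0694]
eef_rot: [[0.009, -0.957, 0.291], [-0.062, 0.29, 0.955], [-0.998, -0.026, -0.057]]
contact_force: [3.9, 12.1, 8.0]
finger_gap: 0.222
t 12.1 foot [ 0.5571 -0.1685  0.0319] TCPz 0.0694 theta 0.800 r 0.0567 F [ 3.8669 12.0722  8.014 ] tilt 3.600752665057584 jaw 73.06092595408806
t: 12.55
position: [0.5567, -0.166, 0.0694]
eef_rot: [[0.017, -0.954, 0.299], [-0.041, 0.298, 0.954], [-0.999, -0.029, -0.034]]
contact_force: [4.3, 11.9, 7.5]
finger_gap: 0.225
t 12.6 foot [ 0.5571 -0.1684  0.0319] TCPz 0.0694 theta 0.801 r 0.0568 F [ 4.2742 11.9408  7.5482] tilt 2.5349617961853714 jaw 72.57686951637875
```

```bash
python3 -m inch '[{"tx":0.01,"ty":0.0,"tz":-0.06,"spin":0,"claw":10},{"tx":0.01,"ty":0.0,"tz":-0.06,"spin":0,"claw":10},{"tx":0.01,"ty":0.0,"tz":-0.06,"spin":0,"claw":10},{"tx":0.01,"ty":0.0,"tz":-0.06,"spin":0,"claw":10},{"tx":0.01,"ty":0.0,"tz":-0.06,"spin":0,"claw":10}]' 60; python3 arc.py; python3 -m inch '[{"tx":0.02,"ty":0.0,"tz":0.0,"spin":0,"claw":10},{"tx":0.03,"ty":0.0,"tz":0.02,"spin":0,"claw":10}]' 60; python3 arc.py; python3 -m inch '[{"tx":0.03,"ty":0.0,"tz":0.04,"spin":0,"claw":10}]' 60; python3 arc.py
```

```text
t: 13.05
position: [0.5564, -0.1667, 0.0694]
eef_rot: [[0.026, -0.951, 0.307], [-0.019, 0.307, 0.952], [-0.999, -0.031, -0.01]]
contact_force: [4.2, 11.7, 6.9]
finger_gap: 0.228
t 13.1 foot [ 0.5571 -0.1683  0.0319] TCPz 0.0694 theta 0.803 r 0.0568 F [ 4.2499 11.7123  6.9238] tilt 1.8505816753087994 jaw 72.09383694552639
t: 13.25
position: [0.5568, -0.1657, 0.0682]
eef_rot: [[0.026, -0.951, 0.307], [-0.02, 0.307, 0.952], [-0.999, -0.031, -0.01]]
contact_force: [-2.7, -4.8, 6.3]
finger_gap: 0.223
t 13.2 foot [ 0.5575 -0.1673  0.0307] TCPz 0.0682 theta 0.821 r 0.0569 F [-2.6899 -4.8344  6.3006] tilt 1.8787906950149966 jaw 72.12147082861996
t: 13.35
position: [0.557, -0.1653, 0.0671]
eef_rot: [[0.026, -0.952, 0.306], [-0.022, 0.306, 0.952], [-0.999, -0.031, -0.013]]
contact_force: [-2.5, -6.5, 4.7]
finger_gap: 0.224
t 13.3 foot [ 0.5577 -0.167   0.0296] TCPz 0.0671 theta 0.828 r 0.0571 F [-2.5357 -6.4597  4.6571] tilt 1.943983882942047 jaw 72.17492829351357
```

Descending freely now. Continuing down, laterally carrying the spring load.

```bash
python3 -m inch '[{"tx":0.04,"ty":0.0,"tz":0.04,"spin":0,"claw":10},{"tx":0.04,"ty":0.0,"tz":0.035,"spin":0,"claw":10}]' 60; python3 arc.py; python3 -m inch '[{"tx":0.04,"ty":0.0,"tz":0.03,"spin":0,"claw":10},{"tx":0.04,"ty":0.0,"tz":0.03,"spin":0,"claw":10}]' 60; python3 arc.py
```

```text
t: 13.55
position: [0.5576, -0.1653, 0.064]
eef_rot: [[0.025, -0.952, 0.305], [-0.028, 0.304, 0.952], [-0.999, -0.032, -0.019]]
contact_force: [-2.7, -4.2, 5.9]
finger_gap: 0.221
t 13.6 foot [ 0.5583 -0.1672  0.0266] TCPz 0.0640 theta 0.825 r 0.0577 F [-2.744  -4.2079  5.9262] tilt 2.148978494283402 jaw 72.26671230831303
t: 13.75
position: [0.5581, -0.1653, 0.061]
eef_rot: [[0.024, -0.952, 0.304], [-0.032, 0.303, 0.952], [-0.999, -0.033, -0.023]]
contact_force: [-1.2, -4.2, 7.4]
finger_gap: 0.223
t 13.8 foot [ 0.5588 -0.1674  0.0235] TCPz 0.0610 theta 0.824 r 0.0582 F [-1.2432 -4.1956  7.3626] tilt 2.3160439194854794 jaw 72.3037547292249
```

```bash
python3 -m inch '[{"tx":0.03,"ty":0.02,"tz":0.02,"spin":0,"claw":10},{"tx":0.02,"ty":0.02,"tz":0.02,"spin":0,"claw":10}]' 60; python3 arc.py; python3 -m inch '[{"tx":0.015,"ty":0.0,"tz":0.01,"spin":0,"claw":10},{"tx":0.0,"ty":0.0,"tz":0.0,"spin":0,"claw":10}]' 60; python3 arc.py
```

```text
t: 13.95
position: [0.5581, -0.1653, 0.0602]
eef_rot: [[0.027, -0.952, 0.304], [-0.036, 0.303, 0.952], [-0.999, -0.037, -0.026]]
contact_force: [-0.6, -1.5, 12.2]
finger_gap: 0.227
t 13.9 foot [ 0.5588 -0.1675  0.0228] TCPz 0.0602 theta 0.822 r 0.0583 F [-0.5879 -1.4807 12.225 ] tilt 2.5827528070222643 jaw 72.30434301859933
t: 14.15
position: [0.558, -0.1654, 0.0604]
eef_rot: [[0.027, -0.952, 0.304], [-0.037, 0.303, 0.952], [-0.999, -0.037, -0.027]]
contact_force: [2.4, 1.1, -2.2]
finger_gap: 0.226
t 14.2 foot [ 0.5587 -0.1676  0.023 ] TCPz 0.0604 theta 0.820 r 0.0582 F [ 2.3986  1.1489 -2.1598] tilt 2.6157937514962213 jaw 72.26597589974472
```

Seated: 12 N stop with the foot at about 22.8 mm. Releasing and rising.

```bash
python3 -m inch '[{"tx":0,"ty":0,"tz":0,"spin":0,"claw":26},{"tx":0,"ty":0,"tz":0,"spin":0,"claw":36},{"tx":0,"ty":0,"tz":0,"spin":0,"claw":40},{"tx":0,"ty":0,"tz":0,"spin":0,"claw":40}]' 30; python3 arc.py; python3 -m inch '[{"tx":-0.3,"ty":0,"tz":0,"spin":0,"claw":40},{"tx":-0.7,"ty":0,"tz":0,"spin":0,"claw":40},{"tx":-0.8,"ty":0,"tz":0,"spin":0,"claw":40},{"tx":-0.8,"ty":0,"tz":0,"spin":0,"claw":40},{"tx":-0.5,"ty":0,"tz":0,"spin":0,"claw":40}]'; python3 -m inch '[{"tx":0,"ty":0.9,"tz":0,"spin":0,"claw":40},{"tx":0,"ty":0.9,"tz":0,"spin":0,"claw":40},{"tx":0,"ty":0.9,"tz":0,"spin":0,"claw":40},{"tx":0,"ty":0.5,"tz":0,"spin":0,"claw":40},{"tx":0,"ty":0,"tz":0,"spin":0,"claw":40}]'; python3 -c "
from h import *
t,D=snap('top','t5');s,_=snap('side','s5')
t=cv2.imread('pics/t5.png')[210:310,340:440];s=cv2.imread('pics/s5.png')[140:240,285:385]
cv2.imwrite('pics/c5.png',np.hstack([cv2.resize(t,(400,400),interpolation=2),cv2.resize(s,(400,400),interpolation=2)]))
P=np.array([dep('top',u,v,D) for v in range(225,300) for u in range(350,440)])
k=(np.hypot(P[:,0]-.558,P[:,1]+.167)<.025)&(P[:,2]>.075)&(P[:,2]<.12);print(k.sum(),P[k].mean(0),P[k].std(0))"
```

```text
t: 14.55
position: [0.5553, -0.1651, 0.0589]
eef_rot: [[0.022, -0.952, 0.304], [-0.036, 0.303, 0.952], [-0.999, -0.032, -0.027]]
contact_force: [0.3, -0.3, 0.2]
finger_gap: 0.453
t 14.6 foot [ 0.5558 -0.1673  0.0214] TCPz 0.0589 theta 0.816 r 0.0553 F [ 0.3322 -0.3137  0.1617] tilt 2.400227968009044 jaw 72.27402312057572
t: 15.05
position: [0.5471, -0.1575, 0.2127]
eef_rot: [[0.008, -0.953, 0.304], [-0.03, 0.304, 0.952], [-1.0, -0.016, -0.026]]
contact_force: [0.1, 0.1, 0.1]
finger_gap: 0.452
t: 15.55
position: [0.3929, -0.1082, 0.213]
eef_rot: [[0.017, -0.953, 0.304], [-0.034, 0.303, 0.952], [-0.999, -0.026, -0.027]]
contact_force: [0.1, -0.4, -0.1]
finger_gap: 0.453
95 [ 0.55541476 -0.16703924  0.0909055 ] [0.00605582 0.0061402  0.00471775]
```

View pics/c5.png

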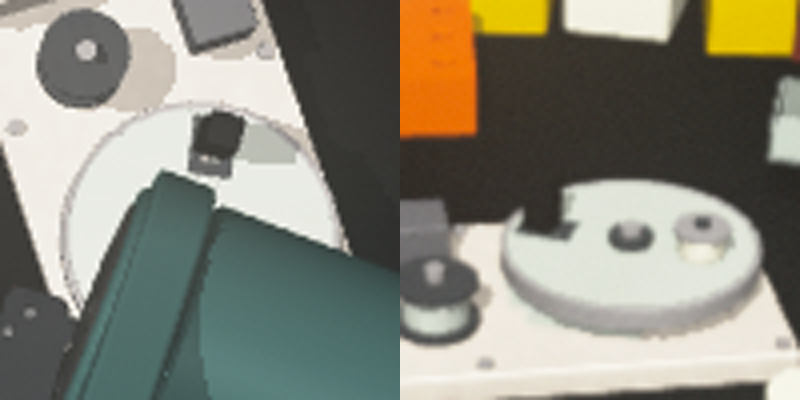

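The pin stands upright with its head on the slot plate (top crop (215,135), side crop (545,205)). The wheel is held turned. I'll check the head-top height and level numerically, then hand in.

Run:
```python
from h import *
D=np.load('pics/t5.npy')
P=np.array([dep('top',u,v,D) for v in range(225,300) for u in range(350,440)])
k=(np.hypot(P[:,0]-.556,P[:,1]+.167)<.02)&(P[:,2]>.085)&(P[:,2]<.1);T=P[k]
c=np.linalg.lstsq(np.c_[T[:,:2]-T[:,:2].mean(0),np.ones(len(T))],T[:,2],rcond=None)[0]
print('top median z',np.median(T[:,2]),'slopes',c[:2],'rect',cv2.minAreaRect((T[:,:2]*1000).astype(np.float32)))
a=np.median(T[:,:2],0)-[.5003,-.1579];print('theta',np.arctan2(a[1],a[0])+np.radians(57.5),np.hypot(*a),bot.get_state()['contact_force'])
```

```text
top median z 0.09229281199973705 slopes [ 0.04372411 -0.05999662] rect ((555.920654296875, -168.1038055419922), (20.17116928100586, 19.448516845703125), 71.3440170288086)
theta 0.8158301406372198 0.05699810683107314 [ 0.31977479 -0.55134178  0.9732374 ]
```

```bash
python3 -c "
from bench import bot
print(bot.close_job())"
```

```text
the job is handed in; nothing more can be done
None
```

The locking pin is home in its slot, holding the wheel wound back, and the job was handed in at about 16 s of the 61 s allowed. No verdict was reported.

**What I did:** I took the pin from its holder and put it into the wheel slot. I turned the wheel counter-clockwise with the foot lightly on the ring until it caught in the hidden locking slot. Under the spring load the tool had tilted to 7.7°, so I straightened it with gentle back-pressure. I then lowered the pin until it stopped at about 12 N, opened the gripper and moved clear.

**Last checks:**
- **Height:** the head's top is 92.3 mm above the bench; 92 mm is fully home.
- **Wheel angle:** about 0.82 rad, worked out from the pin's position around the hub.
- **Gripper:** clear of everything, with no contact force beyond sensor noise.
- **Tilt:** the depth fit gave about 0.07 rad. That is a rough, noisy figure on a small patch, but it is under the 0.14 limit.

**Disagreements and limits:**
- The two cameras disagreed by about 6 mm in y on the slot; I used the top view.
- The highest force I read was a brief 28 N at the wrist, when the foot first met the ring. The wrist reading is not the summed pin contact force that the 50 N limit applies to, and I only read it at the end of each call.
- I did not measure the plug and the other bystanders again at the end. I noticed no contact with them.

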